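# Set the drying-air valve on the painting table in two steps

## Task

Open the drying-air valve, the one with the straight bar lever over a white dial: turn its lever anticlockwise (seen from above) a quarter turn from shut, then let go of it and leave it for a second so that the line fills. Then take the lever afresh and turn it further the same way until its long pointer end stands over the small marker clip on the dial's rim, and let go. Leave the clip, the round handwheel of the other line, the clay figure, the paint jar and the paper plate as they are.

Things in the scene. Friction and masses are not known exactly. Their poses are not given: they have to be found in the camera images.
- valve: Metering valve screwed to the table: 80 mm square foot, brass body, copper pipes along its own y, fixed white dial (radius 60 mm, top 56 mm above the table); all within 90 mm of the axis. Origin on the table under the turning axis; its own x is the direction in which the pointer shows shut. Black ticks every 15 degrees run anticlockwise from shut; longer, thicker ones at shut, 90 and 180 degrees.
- lever (a joint): Opening, rad, anticlockwise from shut: 0 = shut (always at the start), 1.57 = a quarter turn, stop at 3.9. Stays where left; 0.12 N m turns it. Steel bar 14 mm wide, 78 to 102 mm above the table, from 28 mm behind the axis to 38 mm ahead, then a lower nose 7 mm wide (top at 90 mm) to 53 mm ahead. It can be gripped from above across the axis and turned on the spot.
- lever_grip (a point): Point on the valve's turning axis in the middle of the lever bar, 92 mm above the table; it moves with the lever: its x axis points along the lever to the pointer nose, z up.
- pointer_tip (a point): End of the lever's pointer nose, 53 mm from the axis, 84 mm above the table.
- marker_tip (a point): Top of the marker clip, 53 mm from the axis: right under the pointer tip when the lever is set. The clip is dark steel, 20 mm long radially, 8 mm wide, stiffly clamped on the dial's rim 50 to 70 mm from the axis, its top 64 mm above the table. It stands somewhere between 135 and 170 degrees anticlockwise from shut.
- wheel_rim (a point): Point on the rim of the round steel handwheel (radius 42 mm, rim 62 mm above the table, on a brass foot with copper pipes, fixed to the table) of the other air line: to be left unturned.
- wheel_base: Foot of that handwheel's valve, fixed; origin on the table under the wheel's axis. All its parts lie within 75 mm of the axis and below 75 mm.
- figure: Loose hardened clay figure of a person lying on its back, about 195 mm long, 140 mm wide and 44 mm high; origin on the table under its middle, head along its own +y.
- jar: Loose closed jar of brown paint with a white cap, 60 mm across, 85 mm tall; origin at the centre of its underside.
- plate: Loose round paper plate, 170 mm across, 16 mm high; origin at the centre of its underside.
Things that resemble listed ones, but are neither listed nor needed, are in the scene too. What is shaped like the valve but brown or turquoise is not meant.

How it is judged:
By the outcome, as a careful person would: the job done as asked, in the order asked, and still so for the second after the job is handed in, with the robot touching nothing.
It also fails if it takes over 48 s, if anything falls off the work surface, if the arm or the gripper's body presses on something with over 40 N, if the wrist force passes 120 N, or if a joint passes its speed limit or range.

## Robot

A 7-joint arm with a two-finger parallel gripper is mounted at the origin on the work surface. World frame = base frame: x ahead of the robot, y to its left, z up, the work surface at z = 0. Lengths are in m, angles in rad, forces in N, time in s.
With the tool pointing down it reaches from about 0.4 to 0.875 m from the base axis. Payload 19.3 kg.
Tool frame: the origin (TCP) lies on the mounting face of the last link; the fingertips stand 173 mm ahead of it and the grasp point (between the pads) lies 155 mm ahead of it; z points along the fingers, y is the line along which they close (so a half turn about z gives the same grasp; the last joint's range is limited). The gripper opens to 85 mm and grips with 20 to 120 N. Pads are 22 mm wide; open, the fingers measure 114 mm over their backs; the gripper's body (76 mm by 85 mm) begins 54 mm behind the grasp point. The pads swing forward as they close: fully open they stand 13 mm farther back than shut.
Start: joints at [-1.418, 0.521, -0.036, 1.599, 0.021, 1.021, -0.113], TCP at [0.138, 0.61, 0.405] pointing down, gripper open.
Joint ranges: [-2.91, 2.91], [-0.3, 2.13], [-1.5, 1.42], [0.17, 2.43], [-1.26, 4.41], [0.16, 1.93], [-2.52, 2.52]. Speed limits (rad/s): [1.89, 1.89, 2.39, 2.39, 3.01, 3.01, 3.01].

## Interface

Orientations are given as [roll, pitch, yaw] about the fixed x, y, z axes, in that order (R = Rz(yaw) Ry(pitch) Rx(roll)).
In Python, from workcell import bot, vision gives the robot as it stands.
- The arm moves only by the shell command python3 -m creep 'ROWS' [FORCE]. ROWS is JSON, a list that holds one entry, the list of rows, each a list of 7 numbers: the opening, from -1 (shut) to 1 (fully open), then the shift along the tool's x, y, z in cm, then the turn, a rotation vector about the tool's x, y, z in rad. In form: [[[grip, tx, ty, tz, rx, ry, rz], ...]]. A call has 1 to 12 rows; each row shifts and turns the commanded pose from where the row before left it, along the tool's axes as they then stand; what a row does not reach is not made up. A row lasts 1/8 s, in which the tool goes at most 62.5 mm and 10.7 degrees, less where a joint would pass 70% of its speed; a pose out of reach is approached as far as the arm can. A call with a gripper value outside its range is refused whole. The fingers move at their own pace and stop on an object; FORCE is the grip in N (left out, the last holds). Time passes only in rows, so rows that do not move let the fingers close. It gives the time, the measured TCP pose, the force, the opening and the grip force at its end, in the units of the state.
- bot.observe(): the state, without advancing time (a new reading comes with each control period).
- vision.grab_frame(name): name is "side" or "top"; returns a dict with "image" (420x560x3 uint8, blue, green, red), "depth" (420x560 float32, m along the optical axis (not along the pixel's ray), 0 where there is no reading), "fovy" (degrees; the focal length in pixels is half the picture's height over the tangent of half this angle, whatever the lens; pixels are square), "cx", "cy" (the principal point, pixels), "cam_to_world" (4x4, takes a point from camera to world coordinates). Camera axes: x right, y down, z forward; pixel columns grow to the right and rows downward; lengths in m; the calibration is good to about 2 mm. A picture is of the moment at which its call begins.
- bot.job_done(): hands the job in; it is judged then, once.
The state is a dict: "clock": time; "qpos": joint angles; "qd": joint speeds; "joint_efforts": joint torques, N m; "position": TCP position; "tool_rot": TCP orientation; "force": force on the tool from outside, world axes, zero at the start; "moment": the same for the moment, N m; "grip_width": finger opening in m; "finger_force": force on a finger pad.
Only numpy, scipy, OpenCV 4.12 (cv2) and the standard library are available. Lean on these libraries where they do the work, as an engineer would, in place of code of your own. Each camera call takes 0.05 s, during which the arm holds its last target. There are 200 camera calls.

## Working session

There is one attempt and no reset: what is moved stays moved. The work goes in short steps, Python scripts to look and compute and a shell command to move; the robot and the scene stay as the last step left them, time stands still between calls to the robot, and variables do not carry over. Pictures are saved under pics/ and viewed, at most 10 in all, crops included, and the job is handed in when it is done.

```bash
mkdir -p pics
cat > h.py <<'E'
import numpy as np,cv2
from workcell import bot,vision
def grab(n):
    f=vision.grab_frame(n); h=f["image"].shape[0]; f["f"]=h/2/np.tan(np.radians(f["fovy"])/2); f["T"]=np.array(f["cam_to_world"]); return f
def ray(f,u,v,z):
    d=f["T"][:3,:3]@np.array([(u-f["cx"])/f["f"],(v-f["cy"])/f["f"],1]); o=f["T"][:3,3]; return o+d*(z-o[2])/d[2]
def proj(f,p):
    c=f["T"][:3,:3].T@(np.array(p)-f["T"][:3,3]); return c[:2]/c[2]*f["f"]+[f["cx"],f["cy"]]
E
python3 - <<'E'
from h import *
a=grab("top");b=grab("side")
np.save("top0.npy",a,allow_pickle=True)
cv2.imwrite("pics/top.png",a["image"]);cv2.imwrite("pics/side.png",b["image"])
for f in(a,b):print(f["f"],f["cx"],f["cy"],f["T"].round(3).tolist())
s=bot.observe();print(s["clock"],s["position"],s["tool_rot"],s["grip_width"],s["force"])
E
```

```text
383.5171519512014 278.3150740710084 209.6180757323428 [[0.003, -0.991, 0.137, 0.37], [-1.0, -0.003, -0.0, -0.03], [0.001, -0.137, -0.991, 1.161], [0.0, 0.0, 0.0, 1.0]]
464.05034290430615 270.82577477175914 203.05875057502212 [[0.808, -0.283, 0.516, -0.061], [-0.589, -0.379, 0.714, -0.82], [-0.006, -0.881, -0.473, 0.626], [0.0, 0.0, 0.0, 1.0]]
0.1 [0.13808895 0.60943739 0.40418838] [-3.14059225e+00  7.25872905e-05  2.91875420e+00] 0.08545382274356866 [ 0.54764628  0.47969764 -0.40949978]
```

View pics/top.png

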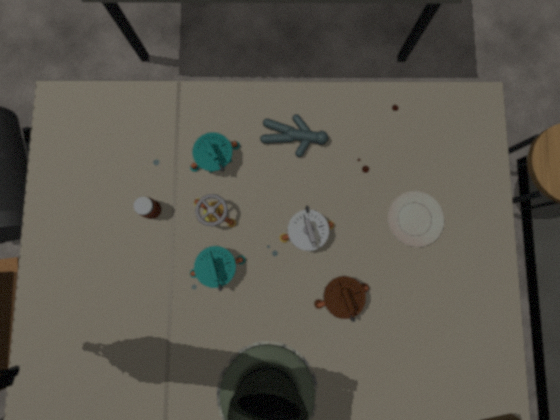

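View pics/side.png

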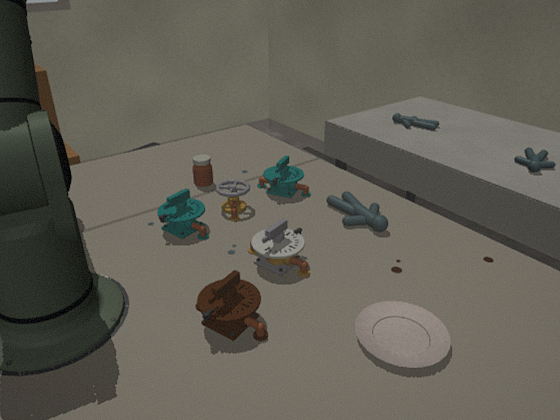

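The top view shows the white valve at (309,230), its pipes running left to right, the handwheel at (212,210), the jar at (147,207), the figure at (295,135) and the plate at (416,218). In the side view the white valve is at (279,243). Next I'll zoom in on it.

Run:
```python
from h import *
a=grab("top");b=grab("side")
A=cv2.resize(a["image"][195:265,275:345],(560,560),interpolation=cv2.INTER_CUBIC)
cv2.imwrite("pics/topz.png",cv2.convertScaleAbs(A,alpha=1.3))
B=cv2.resize(b["image"][205:285,235:325],(720,640)[:2],interpolation=cv2.INTER_CUBIC)
cv2.imwrite("pics/sidez.png",cv2.resize(cv2.convertScaleAbs(B,alpha=1.3),(675,600)))
# dial: white mask in the top view
hsv=cv2.cvtColor(a["image"],cv2.COLOR_BGR2HSV)
print(a["image"][240,300],a["image"][225,300],a["image"][225,280], hsv[240,300],hsv[225,280])
m=((hsv[...,1]<30)&(hsv[...,2]>110)).astype(np.uint8);mm=np.zeros_like(m);mm[195:265,275:345]=m[195:265,275:345]
mm=cv2.morphologyEx(mm,cv2.MORPH_CLOSE,np.ones((5,5)))
c=max(cv2.findContours(mm,0,1)[0],key=cv2.contourArea);h=cv2.convexHull(c)
e=cv2.fitEllipse(h);print(e,ray(a,*e[0],.056))
```

```text
[131 130 128] [127 127 127] [ 92 103 110] [100   6 131] [ 18  42 110]
((307.2369689941406, 229.39642333984375), (41.23442840576172, 41.950599670410156), 172.86383056640625) [ 0.46561374 -0.11430277  0.056     ]
```

View pics/topz.png

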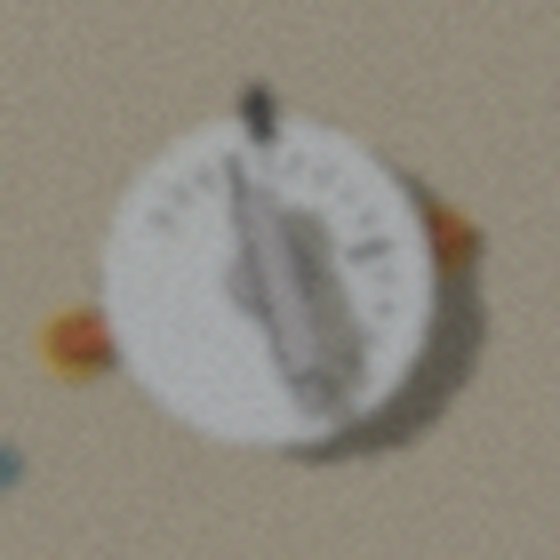

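View pics/sidez.png

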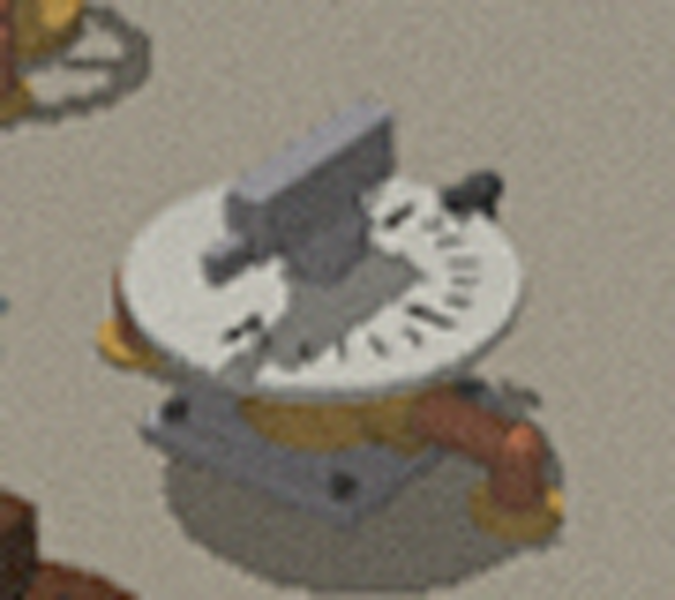

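The crops show the nose pointing towards lower right in the top view (toward the robot). In the side crop the shut tick is at about (243,328), the 90 tick at (430,316), the 180 tick at (400,212) and the clip at (473,193). Next I'll compute the axis, shut direction and clip angle from both views.

Run:
```python
from h import *
a=grab("top");b=grab("side")
ta=lambda u,v:(275+(u+.5)/8-.5,195+(v+.5)/8-.5)
sb=lambda u,v:(235+(u+.5)/7.5-.5,205+(v+.5)/7.5-.5)
C={}
for n,f,(x0,y0,x1,y1) in(("top",a,(275,195,345,265)),("side",b,(245,222,310,262))):
    im=f["image"];hsv=cv2.cvtColor(im,cv2.COLOR_BGR2HSV)
    m=((hsv[...,1]<25)&(hsv[...,2]>105)).astype(np.uint8);mm=np.zeros_like(m);mm[y0:y1,x0:x1]=m[y0:y1,x0:x1]
    mm=cv2.morphologyEx(mm,cv2.MORPH_OPEN,np.ones((3,3)))
    c=max(cv2.findContours(mm,0,1)[0],key=cv2.contourArea)
    P=np.array([ray(f,*p[0],.056)[:2] for p in cv2.convexHull(c)]).astype(np.float32)
    (x,y),r=cv2.minEnclosingCircle(P);e=cv2.fitEllipse(P);print(n,"circle",x,y,r,"ell",e)
    # clip: dark blob
    dk=np.zeros_like(m);dk[y0:y1,x0:x1]=(im.max(2)<75)[y0:y1,x0:x1]
    k,l,st,ce=cv2.connectedComponentsWithStats(dk)
    for i in range(1,k):
        if st[i,4]>3:print("dark",ce[i].round(1),st[i,4],ray(f,*ce[i],.060).round(4)[:2])
pts={"top":{"90":ta(372,248),"180":ta(235,165),"ctr":ta(270,281),"clip":ta(258,112)},
"side":{"0":sb(243,328),"90":sb(430,316),"180":sb(400,212),"clip":sb(473,193)}}
c=np.array([.466,-.117])
for n,f in(("top",a),("side",b)):
    for k,p in pts[n].items():
        w=ray(f,*p,.06 if k=="clip" else .056)[:2];d=w-c;print(n,k,w.round(4),np.hypot(*d).round(4),np.degrees(np.arctan2(d[1],d[0])).round(1))
```

```text
top circle 0.46618837118148804 -0.11528755724430084 0.06145552173256874 ell ((0.46583253145217896, -0.11509708315134048), (0.11879522353410721, 0.1210663765668869), 72.86204528808594)
dark [307.  208.5] 16 [ 0.526  -0.1138]
dark [327.9 240.9] 76 [ 0.4324 -0.1731]
side circle 0.46988171339035034 -0.1222023218870163 0.059963081032037735 ell ((0.4728923439979553, -0.12555094063282013), (0.09339059144258499, 0.11605846136808395), 124.88391876220703)
dark [276.4 233. ] 217 [ 0.4812 -0.0916]
dark [297.8 230.6] 32 [ 0.5273 -0.1129]
dark [252.1 248.7] 12 [ 0.4002 -0.1118]
dark [257.8 254.2] 5 [ 0.3981 -0.1366]
dark [298.2 257.6] 36 [ 0.4596 -0.1979]
dark [259.6 258.8] 25 [ 0.3914 -0.153 ]
dark [265.8 258.9] 15 [ 0.4017 -0.1611]
top 90 [ 0.4769 -0.1544] 0.0389 -73.8
top 180 [ 0.5069 -0.105 ] 0.0427 16.3
top ctr [ 0.4648 -0.1174] 0.0013 -161.7
top clip [ 0.5258 -0.1132] 0.0599 3.6
side 0 [ 0.4305 -0.1251] 0.0364 -167.1
side 90 [ 0.4784 -0.1528] 0.0379 -71.0
side 180 [ 0.5068 -0.1019] 0.0435 20.2
side clip [ 0.5278 -0.1117] 0.062 4.9
```

```bash
python3 -m creep '[[[1,-5.5,-2,0,0,0,0.1],[1,-5.5,-2,0,0,0,0.1],[1,-5.5,-2,0,0,0,0.1],[1,-5.5,-2,0,0,0,0.1],[1,-5.3,-1,0,0,0,0.1],[1,-5.3,-1,0,0,0,0.1],[1,-5.3,-1,0,0,0,0.1],[1,-5.3,-1,0,0,0,0.1],[1,-5.2,0,0,0,0,0.1],[1,-5.2,0,0,0,0,0.1],[1,-5.2,0,0,0,0,0.1],[1,-5,0,0,0,0,0.1]]]' 80
cat > go.py <<'E'
# remaining shift (cm, tool axes) and yaw turn to the goal x y z yaw(deg)
import sys;from h import *
from scipy.spatial.transform import Rotation as R
g=list(map(float,sys.argv[1:5]));s=bot.observe()
r=R.from_euler("xyz",s["tool_rot"]);G=R.from_euler("xyz",[np.pi,0,np.radians(g[3])])
print("cm",(r.inv().apply(np.array(g[:3])-s["position"])*100).round(2),"rv",(r.inv()*G).as_rotvec().round(3),"yaw",np.degrees(s["tool_rot"][2]).round(1),"pos",np.round(s["position"],4),"q",np.round(s["qpos"],2),"w",round(s["grip_width"],4),"F",np.round(s["force"],1),"t",s["clock"])
E
python3 go.py .467 -.115 .35 16.7
```

```text
clock: 1.8
position: [0.5159, 0.09, 0.4048]
tool_rot: [3.141, 0.0, 1.715]
force: [0.7, 0.3, 0.1]
grip_width: 0.0856
finger_force: 0.0
cm [-19.58  -7.8    5.48] rv [ 0.    -0.     1.424] yaw 98.3 pos [0.5159 0.09   0.4048] q [-0.58  0.38  0.39  1.88 -0.18  0.91  0.04] w 0.0856 F [0.7 0.3 0.1] t 1.8
```

```bash
python3 -m creep '[[[1,-4.9,-1.95,1,0,0,0],[1,-4.9,-1.95,1,0,0,0],[1,-4.9,-1.95,1,0,0,0],[1,-4.9,-1.95,1,0,0,0],[1,0,0,0,0,0,0.178],[1,0,0,0,0,0,0.178],[1,0,0,0,0,0,0.178],[1,0,0,0,0,0,0.178],[1,0,0,0,0,0,0.178],[1,0,0,0,0,0,0.178],[1,0,0,0,0,0,0.178],[1,0,0,0,0,0,0.178]]]'
python3 go.py .467 -.115 .249 16.7
```

```text
clock: 3.3
position: [0.4672, -0.1136, 0.3648]
tool_rot: [-3.142, -0.0, 0.289]
force: [-0.2, -0.5, -0.4]
grip_width: 0.0856
finger_force: 0.0
cm [-0.07  0.13 11.58] rv [-0.    -0.    -0.002] yaw 16.6 pos [ 0.4672 -0.1136  0.3648] q [-0.48  0.47  0.81  2.04 -0.46  0.82 -0.69] w 0.0856 F [-0.2 -0.5 -0.4] t 3.3
```

```bash
python3 -m creep '[[[1,0,0.1,3.5,0,0,0],[1,0,0,3.5,0,0,0],[1,0,0,3,0,0,0],[1,0,0,1.6,0,0,0],[1,0,0,0,0,0,0],[0,0,0,0,0,0,0],[-0.4,0,0,0,0,0,0],[-1,0,0,0,0,0,0],[-1,0,0,0,0,0,0],[-1,0,0,0,0,0,0]]]' 60
python3 go.py .467 -.115 .249 16.7
```

```text
clock: 4.55
position: [0.4685, -0.1156, 0.2512]
tool_rot: [3.14, -0.005, 0.294]
force: [-8.2, 1.8, 58.6]
grip_width: 0.0129
finger_force: 118.3
cm [-0.13 -0.1   0.22] rv [ 0.002 -0.005  0.002] yaw 16.8 pos [ 0.4685 -0.1156  0.2512] q [-0.31  0.64  0.59  2.11 -0.66  0.57 -0.51] w 0.0129 F [-8.2  1.8 58.6] t 4.55
```

The 58 N upward force suggests the fingertips are bottoming on the lever hub. I'll open, raise and grip again.

```bash
python3 -m creep '[[[-0.3,0,0,0,0,0,0],[-0.3,0,0,-0.7,0,0,0],[-0.3,0,0,0,0,0,0]]]' 50; python3 go.py .467 -.115 .256 16.7
python3 -m creep '[[[-1,0,0,0,0,0,0],[-1,0,0,0,0,0,0],[-1,0,0,0,0,0,0]]]'; python3 go.py .467 -.115 .256 16.7
```

```text
clock: 4.92
position: [0.4676, -0.1145, 0.2561]
tool_rot: [3.141, -0.001, 0.295]
force: [0.6, -1.0, -0.1]
grip_width: 0.0303
finger_force: 0.0
cm [-0.07  0.03  0.01] rv [ 0.    -0.001  0.003] yaw 16.9 pos [ 0.4676 -0.1145  0.2561] q [-0.33  0.63  0.61  2.11 -0.65  0.59 -0.52] w 0.0303 F [ 0.6 -1.  -0.1] t 4.925
clock: 5.3
position: [0.4677, -0.1155, 0.2559]
tool_rot: [3.14, -0.001, 0.294]
force: [-0.1, -7.1, 7.4]
grip_width: 0.0129
finger_force: 53.0
cm [-0.05 -0.06 -0.01] rv [ 0.002 -0.001  0.002] yaw 16.8 pos [ 0.4677 -0.1155  0.2559] q [-0.32  0.63  0.61  2.11 -0.65  0.59 -0.52] w 0.0129 F [-0.1 -7.1  7.4] t 5.3
```

```bash
python3 -m creep '[[[-1,0,0.1,0,0,0,-0.143],[-1,0,0,0,0,0,-0.143],[-1,0,0,0,0,0,-0.143],[-1,0,0,0,0,0,-0.143],[-1,0,0,0,0,0,-0.143],[-1,0,0,0,0,0,-0.143],[-1,0,0,0,0,0,-0.143],[-1,0,0,0,0,0,-0.143],[-1,0,0,0,0,0,-0.143],[-1,0,0,0,0,0,-0.143],[-1,0,0,0,0,0,-0.143],[-1,0,0,0,0,0,0]]]'; python3 go.py .4677 -.1155 .256 106.7
```

```text
clock: 6.8
position: [0.4663, -0.1151, 0.2558]
tool_rot: [-3.138, -0.003, 1.87]
force: [-14.8, 8.1, 28.2]
grip_width: 0.013
finger_force: 55.9
cm [-0.08  0.12 -0.02] rv [-0.003 -0.003  0.008] yaw 107.2 pos [ 0.4663 -0.1151  0.2558] q [-0.02  0.54  0.18  2.1  -0.19  0.52  0.6 ] w 0.013 F [-14.8   8.1  28.2] t 6.8
```

```bash
python3 -m creep '[[[0.5,0,0,0,0,0,0],[1,0,0,0,0,0,0],[1,0,0,0,0,0,0],[1,0,0,-4,0,0,0],[1,0,0,-5,0,0,0],[1,0,0,-5,0,0,0],[1,0,0,0,0,0,0],[1,0,0,0,0,0,0],[1,0,0,0,0,0,0],[1,0,0,0,0,0,0],[1,0,0,0,0,0,0],[1,0,0,0,0,0,0]]]'; python3 go.py .467 -.1155 .256 106.7
python3 - <<'E'
from h import *
a=grab("top");b=grab("side")
A=cv2.resize(a["image"][195:265,275:345],(400,400),interpolation=cv2.INTER_CUBIC)
B=cv2.resize(b["image"][205:285,235:315],(400,400),interpolation=cv2.INTER_CUBIC)
cv2.imwrite("pics/q.png",cv2.convertScaleAbs(np.hstack([A,B]),alpha=1.3))
E
```

```text
clock: 8.3
position: [0.4678, -0.1156, 0.3955]
tool_rot: [-3.141, -0.0, 1.868]
force: [-0.4, -0.3, -0.2]
grip_width: 0.0855
finger_force: 0.0
cm [ 0.03 -0.07 13.95] rv [-0.    -0.     0.005] yaw 107.0 pos [ 0.4678 -0.1156  0.3955] q [-0.09  0.32  0.26  1.99 -0.11  0.85  0.53] w 0.0855 F [-0.4 -0.3 -0.2] t 8.3
```

View pics/q.png

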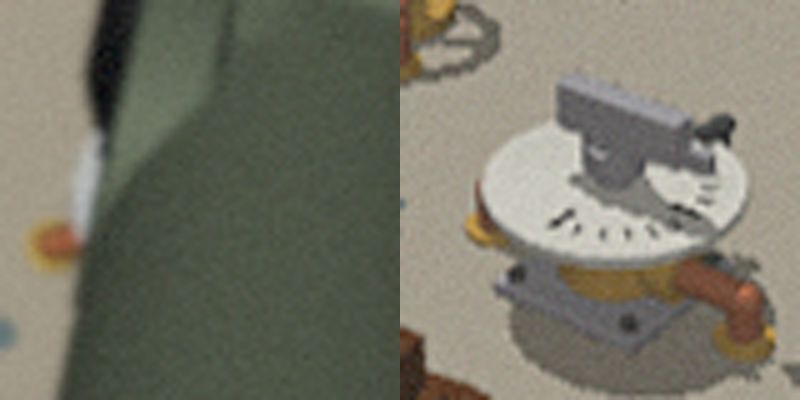

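The side crop shows the lever released near the 90° mark, with the bar's top edge running (575,73) to (693,115) and the nose tip at (711,155). I'll check the angle numerically.

```bash
python3 - <<'E'
from h import *
b=grab("side")
s=lambda u,v:(235+(u-400+.5)/5-.5,205+(v+.5)/5-.5)
c=np.array([.4675,-.1153])
for n,p,q in(("up",(575,73),(693,115)),("low",(557,85),(680,125))):
    P=ray(b,*s(*p),.102)[:2];Q=ray(b,*s(*q),.102)[:2];d=Q-P;print(n,P.round(4),Q.round(4),np.hypot(*d).round(4),np.degrees(np.arctan2(d[1],d[0])).round(1))
t=ray(b,*s(711,153),.088)[:2]-c;print(t.round(4),np.hypot(*t).round(4),np.degrees(np.arctan2(t[1],t[0])).round(1))
# predicted pixels of the bar's top corners at lever world angles
for w in(-78,-75,-73,-71,-68):
    a=np.radians(w);d=np.array([np.cos(a),np.sin(a)]);k=np.array([-d[1],d[0]])
    L=[(proj(b,[*(c+d*x+k*y),z])-[235,205]+.5)*5-.5+[400,0] for x,y,z in((-.028,.007,.102),(.038,.007,.102),(-.028,-.007,.102),(.038,-.007,.102),(.053,0,.09))]
    print(w,np.round(L).astype(int).tolist())
E
python3 go.py .467 -.1155 .256 106.7
```

```text
up [ 0.4636 -0.0899] [ 0.4834 -0.1499] 0.0631 -71.7
low [ 0.451  -0.0937] [ 0.4737 -0.153 ] 0.0635 -69.0
[ 0.017  -0.0461] 0.0492 -69.8
-78 [[579, 67], [693, 117], [558, 78], [672, 130], [709, 159]]
-75 [[577, 68], [695, 115], [557, 80], [675, 128], [713, 156]]
-73 [[575, 68], [696, 113], [556, 81], [678, 127], [715, 155]]
-71 [[573, 69], [697, 112], [555, 82], [680, 126], [717, 153]]
-68 [[571, 70], [699, 110], [554, 84], [683, 124], [721, 150]]
cm [ 0.03 -0.07 13.97] rv [-0.     0.     0.005] yaw 107.0 pos [ 0.4678 -0.1156  0.3957] q [-0.09  0.32  0.26  1.99 -0.11  0.85  0.53] w 0.0853 F [ 1.1  0.4 -1.2] t 8.45
```

```bash
python3 -m creep '[[[1,0,-0.05,4.5,0,0,0],[1,0,0,4.5,0,0,0],[1,0,0,3.2,0,0,0],[0.3,0,0,1.6,0,0,0],[-0.3,0,0,0,0,0,0],[-1,0,0,0,0,0,0],[-1,0,0,0,0,0,0],[-1,0,0,0,0,0,0],[-1,0,0,0,0,0,0]]]' 50; python3 go.py .467 -.1155 .258 182
```

```text
clock: 9.57
position: [0.4664, -0.1163, 0.2586]
tool_rot: [-3.14, -0.0, 1.867]
force: [-11.5, -2.5, 18.7]
grip_width: 0.0125
finger_force: 49.0
cm [0.05 0.08 0.06] rv [-1.00e-03 -1.00e-03 -1.31e+00] yaw 107.0 pos [ 0.4664 -0.1163  0.2586] q [-0.02  0.54  0.19  2.1  -0.2   0.52  0.61] w 0.0125 F [-11.5  -2.5  18.7] t 9.575
```

```bash
python3 -m creep '[[[-1,0,-0.1,0,0,0,-0.131],[-1,0,0,0,0,0,-0.131],[-1,0,0,0,0,0,-0.131],[-1,0,0,0,0,0,-0.131],[-1,0,0,0,0,0,-0.131],[-1,0,0,0,0,0,-0.131],[-1,0,0,0,0,0,-0.131],[-1,0,0,0,0,0,-0.131],[-1,0,0,0,0,0,-0.131],[-1,0,0,0,0,0,-0.131],[-1,0,0,0,0,0,0],[-1,0,0,0,0,0,0]]]'; python3 go.py .4665 -.1155 .258 182
python3 -m creep '[[[0.5,0,0,0,0,0,0],[1,0,0,0,0,0,0],[1,0,0,0,0,0,0],[1,0,0,-4,0,0,0],[1,0,0,-5,0,0,0],[1,0,0,-5,0,0,0],[1,0,0,0,0,0,0]]]'
python3 - <<'E'
from h import *
b=grab("side")
B=cv2.resize(b["image"][205:275,240:320],(800,700)[:2],interpolation=cv2.INTER_CUBIC)[:600]
cv2.imwrite("pics/r.png",cv2.convertScaleAbs(B,alpha=1.3))
c=np.array([.4667,-.1155])
for w in(-2,2,6):
    a=np.radians(w);d=np.array([np.cos(a),np.sin(a)]);k=np.array([-d[1],d[0]])
    L=[(proj(b,[*(c+d*x+k*y),z])-[240,205]+.5)*10-.5 for x,y,z in((-.028,.007,.102),(.038,.007,.102),(-.028,-.007,.102),(.038,-.007,.102),(.053,0,.09),(.053,0,.064),(.07,0,.064))]
    print(w,np.round(L).astype(int).tolist())
E
```

```text
clock: 11.08
position: [0.466, -0.1163, 0.2587]
tool_rot: [-3.141, -0.0, -3.106]
force: [-7.2, -0.2, 14.7]
grip_width: 0.0131
finger_force: 49.4
cm [-0.05  0.08  0.07] rv [-0.001 -0.     0.001] yaw -177.9 pos [ 0.466  -0.1163  0.2587] q [ 0.25  0.53 -0.17  2.09  0.17  0.54  1.57] w 0.0131 F [-7.2 -0.2 14.7] t 11.075
clock: 11.95
position: [0.4669, -0.1161, 0.401]
tool_rot: [-3.14, 0.006, -3.106]
force: [0.9, 0.5, -0.2]
grip_width: 0.0851
finger_force: 0.0
-2 [[257, 213], [501, 127], [292, 240], [538, 153], [571, 167], [569, 264], [628, 242]]
2 [[260, 217], [492, 123], [299, 243], [532, 147], [561, 160], [559, 257], [615, 233]]
6 [[264, 222], [482, 119], [307, 246], [526, 142], [550, 154], [548, 251], [600, 225]]
```

View pics/r.png

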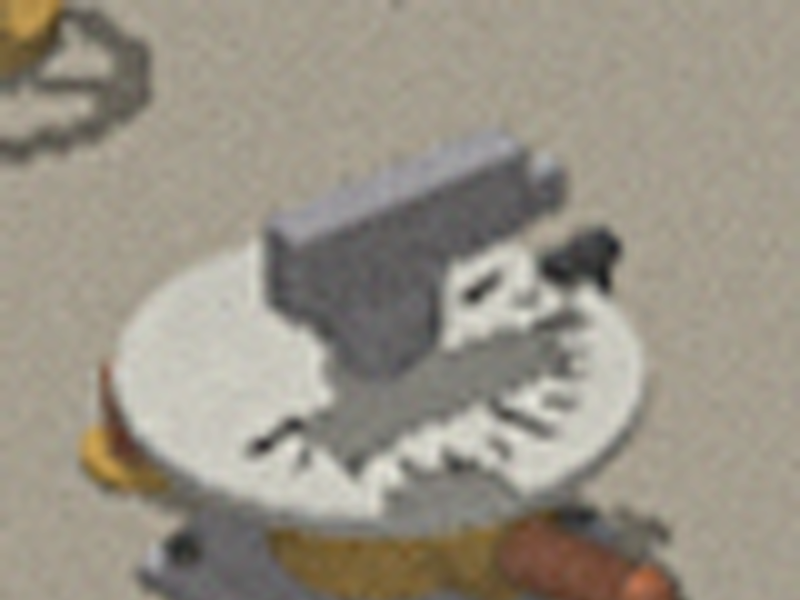

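The side crop shows the nose tip at about (560,165), roughly above the clip at (545–615, 230–280). I'll move the arm aside and compare the two in the top view.

```bash
python3 -m creep '[[[1,0,5,0,0,0,0],[1,0,5,0,0,0,0],[1,0,5,0,0,0,0],[1,0,5,0,0,0,0],[1,0,5,0,0,0,0],[1,0,5,0,0,0,0],[1,0,5,0,0,0,0],[1,0,0,0,0,0,0]]]'
python3 - <<'E'
from h import *
F=[grab("top") for _ in range(8)];a=F[0];a["image"]=np.mean([f["image"] for f in F],0).astype(np.uint8)
A=cv2.resize(a["image"][200:260,280:340],(600,600),interpolation=cv2.INTER_CUBIC)
cv2.imwrite("pics/t.png",cv2.convertScaleAbs(A,alpha=1.4));cv2.imwrite("avg.png",a["image"])
c=np.array([.4667,-.1155])
for w in(-2,2,6):
    t=np.radians(w);d=np.array([np.cos(t),np.sin(t)]);k=np.array([-d[1],d[0]])
    L=[(proj(a,[*(c+d*x+k*y),z])-[280,200]+.5)*10-.5 for x,y,z in((-.028,.007,.102),(.038,.007,.102),(-.028,-.007,.102),(.038,-.007,.102),(.053,0,.09),(.053,0,.064),(.07,0,.064),(0,0,.056))]
    print(w,np.round(L).astype(int).tolist())
E
```

```text
clock: 13.0
position: [0.4527, 0.2372, 0.3963]
tool_rot: [3.141, -0.002, -3.1]
force: [0.3, -0.7, -0.8]
grip_width: 0.0853
finger_force: 0.0
-2 [[266, 380], [272, 143], [316, 382], [322, 145], [295, 97], [288, 109], [290, 51], [281, 295]]
2 [[273, 382], [263, 145], [323, 381], [313, 143], [282, 97], [275, 109], [273, 51], [281, 295]]
6 [[280, 383], [253, 147], [330, 378], [303, 142], [269, 98], [263, 110], [256, 52], [281, 295]]
```

View pics/t.png

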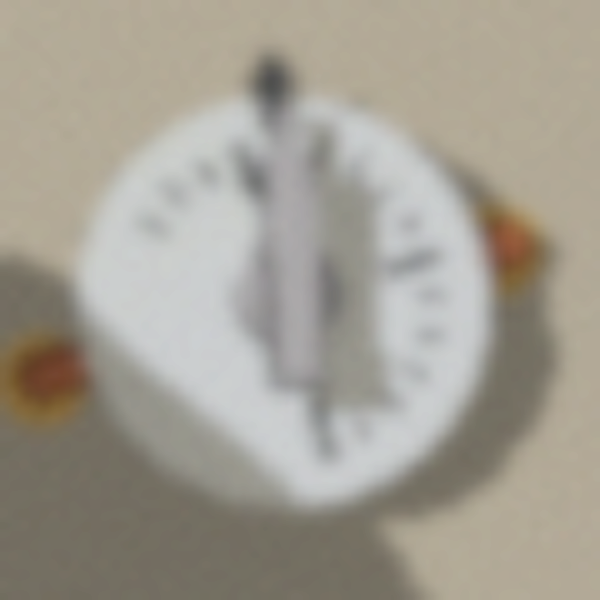

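The top crop shows the nose pointing at the clip: bar from about (298,385) to (290,150), clip outer part at (270,75), dial spanning x 78–492. I'll measure the clip's angle against the dial centre and lever more precisely.

Run:
```python
from h import *
a=grab("top");im=cv2.imread("avg.png").astype(float)
z=cv2.resize(im[200:260,280:340],(600,600),interpolation=cv2.INTER_CUBIC)
px=lambda u,v:(280+(u+.5)/10-.5,200+(v+.5)/10-.5)
# dial rim: radial gradient where unshadowed (from white to table: colour r-b)
rb=z[...,2]-z[...,0];P=[]
for t in np.radians(np.r_[np.arange(95,265,3)]): # crop polar: left half
    pass
rb=cv2.GaussianBlur(rb,(0,0),4)
c0=np.array([285,302.])
for t in np.radians(np.arange(0,360,4)):
    r=np.arange(185,232);u=(c0[0]+r*np.cos(t)).round().astype(int);v=(c0[1]+r*np.sin(t)).round().astype(int)
    g=np.gradient(rb[v,u])
    i=g.argmax()
    if 2<i<44: P.append(c0+r[i]*np.array([np.cos(t),np.sin(t)]))
P=np.array(P);W=np.array([ray(a,*px(*p),.056)[:2] for p in P])
from scipy.optimize import least_squares
s=least_squares(lambda q:np.hypot(*(W-q[:2]).T)-q[2],[.4667,-.1155,.06],loss="soft_l1",f_scale=.0005).x;print("dial",len(W),s.round(4))
y=z.max(2)
roi=np.zeros_like(y,bool);roi[30:100,220:330]=True
m=roi&(y<80);v,u=np.nonzero(m);w=ray(a,*px(u.mean(),v.mean()),.062)[:2];d=w-s[:2]
print("clip",u.mean(),v.mean(),m.sum(),w.round(4),np.hypot(*d).round(4),np.degrees(np.arctan2(d[1],d[0])))
for vv in(50,60,70,80,90,100):
    wt=np.clip(120-y[vv,220:330],0,None);uu=(np.arange(220,330)*wt).sum()/wt.sum();w=ray(a,*px(uu,vv),.063)[:2];d=w-s[:2];print(vv,uu.round(1),np.hypot(*d).round(4),np.degrees(np.arctan2(d[1],d[0])).round(1))
# bar top edges and nose: left edge gradient
pur=z[...,0]-z[...,1]  # blue-green
for vv in(110,120,130,200,220,240,330,350,370):print(vv,[int(q) for q in y[vv,250:345:6]],[int(q) for q in z[vv,250:345:6,2]-z[vv,250:345:6,1]])
```

```text
dial 87 [ 0.4653 -0.1165  0.0606]
clip 271.60838323353295 82.562874251497 835 [ 0.5278 -0.1128] 0.0626 3.3592168592105223
50 270.2 0.072 3.2
60 271.5 0.069 3.1
70 272.0 0.0661 3.1
80 272.0 0.0632 3.3
90 272.4 0.0603 3.4
100 273.4 0.0573 3.3
110 [130, 115, 99, 87, 86, 92, 104, 112, 123, 131, 135, 137, 138, 138, 135, 134] [-1, 0, 0, 0, 0, 1, 2, 1, 0, -1, -1, 0, -1, 0, 0, 0]
120 [137, 124, 109, 97, 97, 102, 111, 116, 121, 125, 127, 127, 128, 130, 132, 137] [-1, -1, 0, 0, 0, 1, 1, 0, 0, -1, 0, 0, 0, 0, 0, -1]
130 [138, 131, 121, 111, 107, 109, 115, 117, 120, 121, 118, 115, 113, 116, 124, 133] [-2, -2, -1, 0, 0, 0, 0, 0, 0, 0, 0, 0, 0, 0, 0, 0]
200 [121, 110, 106, 108, 114, 119, 122, 122, 120, 118, 115, 112, 108, 105, 103, 104] [-1, 0, 0, 0, 1, 1, 1, 1, 2, 2, 1, 1, 1, 0, 0, 0]
220 [139, 131, 122, 118, 120, 122, 123, 121, 120, 119, 118, 114, 110, 107, 106, 103] [-2, -1, 0, 0, 0, 1, 2, 1, 1, 2, 1, 0, 1, 1, 1, 0]
240 [136, 126, 118, 114, 116, 119, 121, 122, 121, 119, 116, 113, 110, 107, 106, 106] [-1, 0, 0, 1, 1, 1, 1, 1, 2, 1, 1, 0, 0, 0, 1, 1]
330 [116, 108, 103, 100, 102, 109, 117, 120, 121, 120, 115, 108, 101, 97, 99, 101] [0, 0, 0, 1, 1, 1, 1, 1, 1, 1, 1, 1, 1, 1, 1, 1]
350 [140, 132, 123, 112, 106, 110, 117, 121, 122, 119, 115, 109, 105, 102, 103, 105] [-2, -2, -2, 0, 1, 1, 1, 1, 1, 1, 1, 1, 1, 1, 1, 0]
370 [146, 141, 134, 121, 111, 109, 113, 115, 116, 115, 112, 108, 104, 102, 103, 105] [-2, -1, -2, -1, -1, 0, 0, 0, 0, 2, 2, 2, 0, 0, 0, 0]
```

Clip direction comes out at 3.3° in the world frame, with the lever at about 2°. I'll go back, grip again and nudge it about 1.3°.

```bash
python3 -m creep '[[[1,-0.2,-5,0,0,0,0],[1,-0.2,-5,0,0,0,0],[1,-0.2,-5,0,0,0,0],[1,-0.2,-5,0,0,0,0],[1,-0.2,-5,0,0,0,0],[1,-0.2,-5,0,0,0,0],[1,-0.2,-5,0,0,0,0],[1,0,0,0,0,0,0]]]'; python3 go.py .4663 -.116 .258 -177.9
```

```text
clock: 14.45
position: [0.4799, -0.1192, 0.3976]
tool_rot: [-3.141, -0.0, -3.111]
force: [-0.8, 1.0, -0.6]
grip_width: 0.085
finger_force: 0.0
cm [ 1.35  0.38 13.96] rv [-0.001 -0.    -0.006] yaw -178.3 pos [ 0.4799 -0.1192  0.3976] q [ 0.3   0.33 -0.22  1.94  0.09  0.88  1.63] w 0.085 F [-0.8  1.  -0.6] t 14.45
```

```bash
python3 -m creep '[[[1,1.35,0.38,0,0,0,-0.006],[1,0,0,4.5,0,0,0],[1,0,0,4.5,0,0,0],[1,0,0,3.4,0,0,0],[1,0,0,1.5,0,0,0],[0,0,0,0,0,0,0],[-0.5,0,0,0,0,0,0],[-1,0,0,0,0,0,0],[-1,0,0,0,0,0,0],[-1,0,0,0,0,0,0]]]' 50; python3 go.py .4663 -.116 .258 -176.6
```

```text
clock: 15.7
position: [0.467, -0.1153, 0.26]
tool_rot: [-3.137, 0.002, -3.103]
force: [-1.2, -24.4, 12.9]
grip_width: 0.0127
finger_force: 51.7
cm [ 0.07 -0.07  0.2 ] rv [-0.004  0.002 -0.021] yaw -177.8 pos [ 0.467  -0.1153  0.26  ] q [ 0.26  0.53 -0.18  2.08  0.18  0.54  1.55] w 0.0127 F [ -1.2 -24.4  12.9] t 15.7
```

```bash
python3 -m creep '[[[-1,0,-0.1,0,0,0,-0.012],[-1,0,0,0,0,0,-0.012],[-1,0,0,0,0,0,0],[-1,0,0,0,0,0,0]]]'; python3 go.py .4663 -.116 .258 -176.6
```

```text
clock: 16.2
position: [0.467, -0.1155, 0.26]
tool_rot: [-3.138, 0.002, -3.078]
force: [-1.6, -18.0, 14.7]
grip_width: 0.0128
finger_force: 52.1
cm [ 0.07 -0.05  0.2 ] rv [-0.003  0.002  0.004] yaw -176.4 pos [ 0.467  -0.1155  0.26  ] q [ 0.26  0.53 -0.19  2.08  0.19  0.54  1.57] w 0.0128 F [ -1.6 -18.   14.7] t 16.2
```

Now I'll release, retract, move aside and check.

```bash
python3 -m creep '[[[0.5,0,0,0,0,0,0],[1,0,0,0,0,0,0],[1,0,0,0,0,0,0],[1,0,0,-4,0,0,0],[1,0,0,-5,0,0,0],[1,0,0,-5,0,0,0],[1,0,5,0,0,0,0],[1,0,5,0,0,0,0],[1,0,5,0,0,0,0],[1,0,5,0,0,0,0],[1,0,5,0,0,0,0],[1,0,5,0,0,0,0]]]'
python3 -m creep '[[[1,0,4,0,0,0,0],[1,0,0,0,0,0,0]]]'
python3 - <<'E'
from h import *
F=[grab("top") for _ in range(8)];f=np.mean([f["image"] for f in F],0).astype(np.uint8);a=F[0]
G=[grab("side") for _ in range(8)];g=np.mean([f["image"] for f in G],0).astype(np.uint8)
A=cv2.resize(f[200:250,285:335],(400,400),interpolation=cv2.INTER_CUBIC)
B=cv2.resize(g[210:260,255:305],(400,400),interpolation=cv2.INTER_CUBIC)
cv2.imwrite("pics/u.png",cv2.convertScaleAbs(np.hstack([A,B]),alpha=1.5))
for n,fr,c,(x,y) in(("top",a,[.4653,-.1165],(285,200)),("side",G[0],[.4667,-.1155],(255,210))):
  for w in(1,3.3,6):
    t=np.radians(w);d=np.array([np.cos(t),np.sin(t)]);k=np.array([-d[1],d[0]])
    L=[(proj(fr,[*(c+d*q+k*r),z])-[x,y]+.5)*8-.5 for q,r,z in((.038,.007,.102),(-.028,-.007,.102),(.053,.0035,.09),(.053,-.0035,.09),(.053,0,.064),(.07,0,.064))]
    print(n,w,np.round(L).astype(int).tolist())
E
```

```text
clock: 17.7
position: [0.4465, 0.1879, 0.3988]
tool_rot: [3.142, 0.0, -3.075]
force: [1.3, 0.8, 0.9]
grip_width: 0.0852
finger_force: 0.0
clock: 17.95
position: [0.4434, 0.229, 0.3986]
tool_rot: [3.14, -0.0, -3.071]
force: [0.3, -1.5, -0.1]
grip_width: 0.0854
finger_force: 0.0
top 1 [[175, 120], [220, 309], [181, 81], [201, 81], [186, 91], [184, 45]]
top 3.3 [[171, 120], [223, 308], [175, 82], [195, 81], [180, 91], [177, 45]]
top 6 [[165, 122], [227, 307], [168, 83], [188, 81], [173, 92], [167, 46]]
side 1 [[275, 59], [118, 154], [323, 84], [339, 94], [329, 167], [374, 148]]
side 3.3 [[271, 57], [121, 155], [318, 81], [334, 91], [324, 164], [368, 144]]
side 6 [[266, 55], [125, 157], [311, 78], [329, 87], [318, 161], [360, 140]]
```

View pics/u.png

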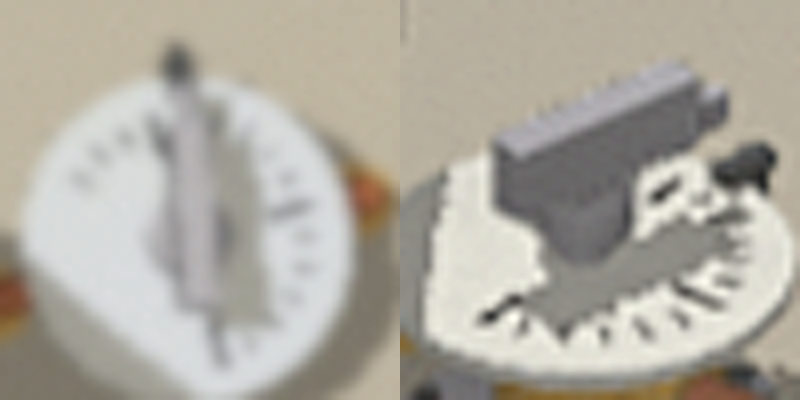

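The lever matches the 3.3° prediction in both views: nose at (175–195, 82) in the top crop, in line with the clip at (177,60). Gripper is clear, so I'm handing in.

```bash
python3 -c "
from workcell import bot
print(bot.job_done())"
```

```text
the job is handed in; nothing more can be done
None
```

The valve was opened a quarter turn, left for over a second, then turned on until its pointer stood over the clip to within about 1–2° in both camera views; I handed the job in at about 19 s of the 48 s, with the gripper clear.

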